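# Fit the snug spacer in the specimen vice

## Task

Of the three steel spacers on the bench, find the one that fits snugly between the jaws of the little specimen vice (neither too thick to enter nor loose) and slide it in from above, upright, fully down on the bed and about centred along the jaws. Let go of it there, with the other two spacers standing on the bench clear of the vice.

Things in the scene. Friction and masses are not known exactly. Their poses are not given: they have to be found in the camera images.
- gap (a point): gap of a small steel vice fixed to the bench, between its end jaw (+y side) and rigid middle jaw (-y side); not the narrow space behind the middle jaw, by the screw (-y end). Jaw faces 35 mm apart along y, 44 mm wide along x; jaw tops 24 mm above the bed. Open above and at both x ends. Point: middle of the gap at bed level, 14 mm above the bench; z up.
- spacer_thin_grip (a point): thinnest of three like spacers: loose steel block 36 (its x) x 22 thick (its y) x 26 mm high, long lower edges rounded to 8 mm, with a 16 x 16 mm square grip post 40 mm tall centred on top. Point: middle of the post, 46 mm above the block's underside; z up. It would stand loose in the gap. The three trade places.
- spacer_mid_grip (a point): middle of three like spacers: loose steel block 36 (its x) x 32 thick (its y) x 26 mm high, long lower edges rounded to 8 mm, with a 16 x 16 mm square grip post 40 mm tall centred on top. Point: middle of the post, 46 mm above the block's underside; z up. It fits the gap with 3 mm to spare; either way round will do. The three trade places.
- spacer_thick_grip (a point): thickest of three like spacers: loose steel block 36 (its x) x 42 thick (its y) x 26 mm high, long lower edges rounded to 8 mm, with a 16 x 16 mm square grip post 40 mm tall centred on top. Point: middle of the post, 46 mm above the block's underside; z up. It cannot enter the gap. The three trade places.
- tester: hardness tester, a tall fixed machine left of the work, always in the same place: it fills about 0.3 m towards the robot from this origin, up to 0.12 m to either side and rises over 0.4 m. Not part of the job; draw the arm in when swinging past it.
Not all that is in view belongs to the job. Leave any orange look-alike of the part that bears spacer_mid_grip alone.

How it is judged:
At the end, for the whole second after the job is handed in: The 32 mm spacer stands in the gap: within 15 mm of the middle along the jaws and 8 mm across, underside within 5 mm of the bed, upright and square to the jaws within 10 degrees. The other two stand upright (10 degrees) on the bench, over 60 mm from the gap's middle (x of spacer_mid_grip in the frame of gap between -0.015 and 0.015 m and y of spacer_mid_grip in the frame of gap between -0.008 and 0.008 m and z of spacer_mid_grip in the frame of gap between 0.04 and 0.051 m and angle between each of spacer_mid_grip, spacer_thin_grip, spacer_thick_grip's own z axis and vertical below 0.175 rad and angle between the y axis of spacer_mid_grip and the y axis of gap, either way round below 0.175 rad and height (world z) of each of spacer_thin_grip, spacer_thick_grip below 0.056 m and horizontal distance between each of spacer_thin_grip, spacer_thick_grip and gap above 0.06 m); the robot touches nothing.
It also fails if it takes over 35 s, if anything falls off the work surface, if the arm or the gripper's body presses on something with over 40 N, if the wrist force passes 120 N, or if a joint passes its speed limit or range.

## Robot

A 6-joint arm with a two-finger parallel gripper is mounted at the origin on a cart in front of the work surface, level with it; the furniture and walls round the work are solid. World frame = base frame: x ahead of the robot, y to its left, z up, the work surface at z = 0. Lengths are in m, angles in rad, forces in N, time in s.
With the tool pointing down it reaches from about 0.3 to 0.85 m from the base axis. Payload 4.2 kg.
Tool frame: the origin (TCP) lies at the very end of the fingers, on their centre line; the grasp point (between the pads) lies 19 mm behind it (manip.grip_point_offset is the distance from the TCP to the grasp point, in m); z points along the fingers, x is the direction in which the jaws open and shut, and the axes are right-handed (so a half turn about z gives the same grasp; the last joint's range is limited). The gripper opens to 91 mm and grips with 3 to 60 N. Pads are 32 mm wide; open, the fingers measure 118 mm over their backs; the gripper's body (76 mm by 178 mm) begins 60 mm behind the grasp point.
Start: joints at [1.219, 0.32, 1.565, -0, 1.257, -0.02], TCP at [0.187, 0.544, 0.214] pointing down, gripper open.
Joint ranges: [-3.11, 3.11], [-0.84, 2.01], [0.21, 2.61], [-1.34, 4.49], [0.05, 2.63], [-2.56, 2.56]. Speed limits (rad/s): [2.57, 2.57, 3.14, 3.14, 3.14, 3.14].

## Interface

Orientations are given as a unit quaternion [w, x, y, z].
In Python, from station import readout, viewer, manip, finder gives the robot as it stands.
- The arm moves only by the tool send_rows, never from a script. Its argument "rows" is a list that holds one entry, the list of rows, each a list of 7 numbers: the turn, a rotation vector about the world's x, y, z in degrees, then the shift along the world's x, y, z in mm, then the gripper's target within -1 to 1 (fully open at 1, half-way at 0, shut at -1). A call has 1 to 20 rows; each row is the pose to reach, as a shift and turn from the pose measured when the call began; what a row does not reach only later rows make up. A row lasts 1/12 s, in which the tool goes at most 41.7 mm and 7.16 degrees, less where a joint would pass 70% of its speed; a pose out of reach is approached as far as the arm can. A call with a gripper value outside its range is refused whole. The fingers move at their own pace and stop on an object; "newtons" is the grip in N (left out, the last holds). Time passes only in rows, so rows that repeat a pose let the fingers close. It gives the time, the measured TCP pose, the force and the opening at its end, in the units of the state.
- readout.read_state(): the state, without advancing time (a new reading comes with each control period).
- viewer.read_camera(name): name is "scene" or "top" or "wrist"; returns a dict with "pixels" (400x640x3 uint8, red, green, blue), "vfov" (degrees; the focal length in pixels is half the picture's height over the tangent of half this angle, whatever the lens; pixels are square), "cx", "cy" (the principal point, pixels), "rvec" (rotation vector, rad) and "tvec" (3), from world to camera coordinates, as OpenCV has them; the wrist camera has in their place "tool_from_camera" (4x4, takes a point from camera to tool coordinates, whose origin is the TCP and whose axes are the tool frame's). Camera axes: x right, y down, z forward; pixel columns grow to the right and rows downward; lengths in m; the calibration is good to about 2 mm. A picture is of the moment at which its call begins: read the wrist's pose just before it. There is no depth.
- manip.finish_job(): hands the job in, once; it reports no verdict.
Trained networks look in a picture, given as the dict that the camera call returned (one of the last four; its "shot" number tells which), for a name from the list of things; names that differ only in an ending like _2 or _b are one class to them, and where a whole thing is asked for, a point or a joint stands for the part that bears it (a point fixed in the world has none). Each returns a list of dicts, best first, with "conf" (0 to 1); they miss things now and then, are a little off and sometimes report something else, mostly with a low value. They report only what shows in the picture. A call takes as long as a camera call. They do not tell look-alikes from the thing itself.
- finder.silhouettes(name, picture): "pixels" (400x640 bool, what is visible of it) and "bbox" ([left, top, width, height] in pixels, round what is visible of it).
The state is a dict: "time": time; "joint_positions": joint angles; "dq": joint speeds; "tau": joint torques, N m; "ee_pos": TCP position; "tcp_rot": TCP orientation; "ft_force": force on the tool from outside, world axes, zero at the start; "torque": the same for the moment, N m; "gripper_width": finger opening in m.
Only numpy, scipy, OpenCV 4.12 (cv2) and the standard library are available. Lean on these libraries where they do the work, as an engineer would, in place of code of your own. Each camera call takes 0.05 s, during which the arm holds its last target.

## Working session

There is one attempt and no reset: what is moved stays moved. The work goes in short steps, Python scripts to look and compute and a tool call to move; the robot and the scene stay as the last step left them, time stands still between calls to the robot, and variables do not carry over. Pictures are saved under pics/ and viewed, and the job is handed in when it is done.

Besides the shell and the picture viewer there is one more tool, called after ">>>" as name([rows], argument=value, ...), one row to a line, values as JSON. send_rows: Moves the arm, as the interface text tells. Its arguments: {"type":"object","properties":{"rows":{"type":"array","items":{"type":"array","items":{"type":"array","items":{"type":"number"}}}},"newtons":{"type":"number"}},"required":["rows"]}

```bash
ls; mkdir -p pics; cat > h.py <<'E'
import numpy as np,cv2
from station import readout,viewer,manip,finder
def save(p,n): cv2.imwrite('pics/'+n,p['pixels'][:,:,::-1])
def K(p):
    f=200/np.tan(np.radians(p['vfov'])/2); return np.array([[f,0,p['cx']],[0,f,p['cy']],[0,0,1.]])
def Rq(q): 
    from scipy.spatial.transform import Rotation as R
    return R.from_quat([q[1],q[2],q[3],q[0]]).as_matrix()
def ext(p,s=None):
    if 'rvec' in p: return cv2.Rodrigues(np.array(p['rvec'],float))[0],np.array(p['tvec'],float).ravel()
    T=np.eye(4);T[:3,:3]=Rq(s['tcp_rot']);T[:3,3]=s['ee_pos']
    M=np.linalg.inv(T@np.array(p['tool_from_camera']));return M[:3,:3],M[:3,3]
def back(p,u,v,z,s=None):
    R,t=ext(p,s);d=R.T@np.linalg.inv(K(p))@[u,v,1];c=-R.T@t
    return c+d*(z-c[2])/d[2]
def proj(p,X,s=None):
    R,t=ext(p,s);x=K(p)@(R@np.array(X).T+t[:,None]);return (x[:2]/x[2]).T
E
python3 - <<'E'
from h import *
s=readout.read_state();print(s)
for n in ['top','scene','wrist']:
    p=viewer.read_camera(n);save(p,n+'0.png');print(n,{k:v for k,v in p.items() if k!='pixels'})
    for nm in ['spacer_thin_grip','spacer_mid_grip','spacer_thick_grip','tester']:
        for r in finder.silhouettes(nm,p): print(nm,r['conf'],r['bbox'])
E
```

```text
pics
{'time': 0.0, 'joint_positions': array([ 1.21901579e+00,  3.20278532e-01,  1.56565838e+00, -3.04769954e-05,
        1.25737828e+00, -1.99900836e-02]), 'dq': array([3.91753150e-05, 2.58891274e-03, 1.89083250e-03, 1.72617122e-03,
       5.90294575e-04, 9.28823198e-04]), 'tau': array([ 7.43397268e-04, -4.12468171e+01, -2.31972420e+01,  7.28366082e-02,
        4.58552514e-02, -1.50916958e-04]), 'ee_pos': array([0.18713153, 0.54317577, 0.21313597]), 'tcp_rot': array([ 4.97929284e-04,  8.14164130e-01,  5.80634160e-01, -7.02898295e-04]), 'ft_force': array([-0.07736832,  0.23863436,  0.51596675]), 'torque': array([-0.04751705,  0.02828329,  0.0105379 ]), 'gripper_width': 0.090629335254535}
top {'vfov': 53.015953024873426, 'cx': 312.0762640619196, 'cy': 198.66177035165012, 'rvec': array([ 2.1969097 , -1.97715345,  0.23611257]), 'tvec': array([-0.01671521,  0.59312953,  0.75829907]), 'shot': 1}
spacer_mid_grip 0.79 [271.5, 261.5, 21.8, 28.0]
spacer_mid_grip 0.63 [412.0, 269.3, 19.6, 19.2]
spacer_mid_grip 0.58 [410.0, 157.7, 24.1, 18.6]
spacer_thick_grip 0.66 [307.9, 244.3, 23.1, 23.5]
sce
[... 250 characters left out ...]

spacer_mid_grip 0.83 [427.4, 185.7, 21.6, 33.0]
spacer_mid_grip 0.82 [362.6, 150.4, 17.0, 24.3]
spacer_mid_grip 0.78 [319.4, 187.9, 20.0, 31.3]
spacer_mid_grip 0.77 [328.7, 224.4, 22.6, 38.7]
spacer_thick_grip 0.66 [343.8, 203.4, 26.6, 35.9]
wrist {'vfov': 60.50060380864291, 'cx': 321.0261097124693, 'cy': 192.65484228582633, 'tool_from_camera': array([[ 9.99999973e-01,  1.70529184e-04, -1.59094917e-04,
        -7.64438412e-04],
       [-1.17717025e-04,  9.57962134e-01,  2.86894643e-01,
        -8.15785023e-02],
       [ 2.01330816e-04, -2.86894616e-01,  9.57962128e-01,
        -1.69896076e-01],
       [ 0.00000000e+00,  0.00000000e+00,  0.00000000e+00,
         1.00000000e+00]]), 'shot': 3}
```

View pics/top0.png

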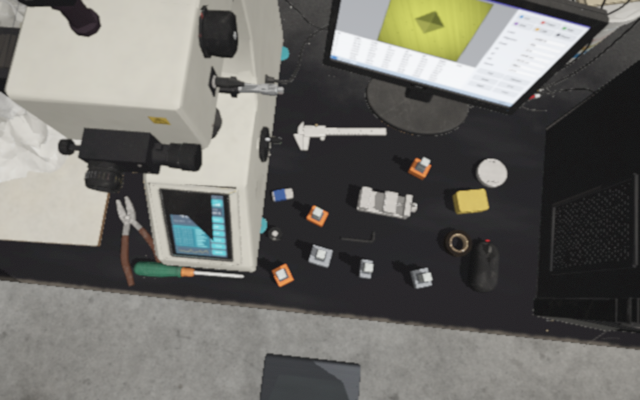

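View pics/scene0.png

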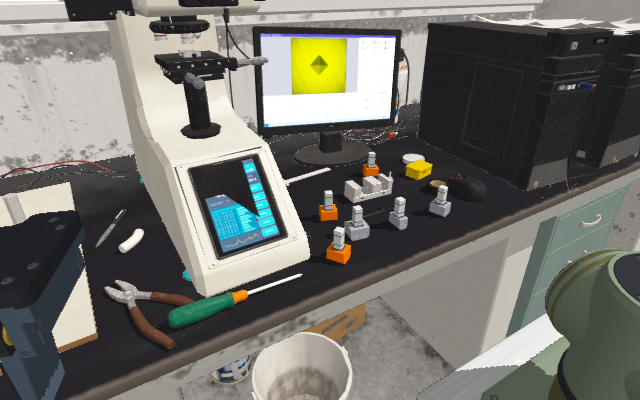

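```bash
python3 - <<'E'
import cv2
a=cv2.imread('pics/top0.png')[130:310,240:460];cv2.imwrite('pics/top0c.png',cv2.resize(a,None,fx=3.3,fy=3.3,interpolation=cv2.INTER_CUBIC))
a=cv2.imread('pics/scene0.png')[130:290,280:470];cv2.imwrite('pics/scene0c.png',cv2.resize(a,None,fx=3.6,fy=3.6,interpolation=cv2.INTER_CUBIC))
E
```

```text
(no output)
```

View pics/top0c.png

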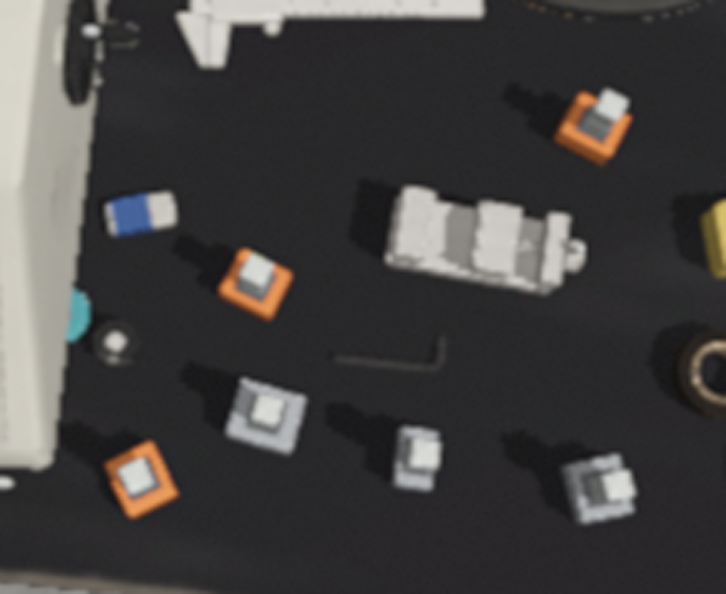

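View pics/scene0c.png

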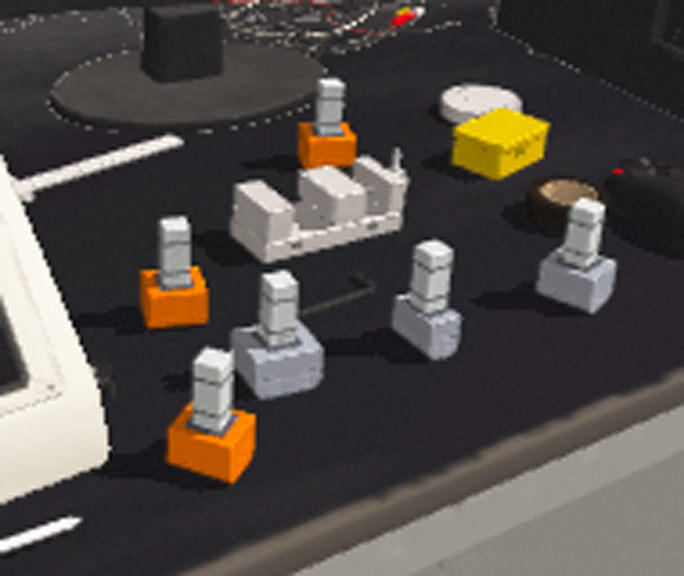

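Candidates in the top view: grey spacers at (320,256), (366,268) and (421,278), with orange look-alikes at (282,275), (317,215) and (420,167). The grey ones look like thick, thin and mid from left to right. I'll fit each thickness to the masks to check this. The vice is at about (387,203), with its screw end at (412,208), so the gap is the left one, near (378,200).

```bash
cat >> h.py <<'E'
def mask_model(p,x,y,yaw,t,s=None,S=4):
    m=np.zeros((400*S,640*S),np.uint8)
    c,n=np.cos(yaw),np.sin(yaw)
    for hx,hy,z0,z1 in ((.018,t/2,0,.026),(.008,.008,.026,.066)):
        P=[]
        if z0==0: # rounded long lower edges
            for a in (-1,1):
                for b in (-1,1):
                    P+= [(a*hx,b*hy,z1),(a*hx,b*hy,.008),(a*hx,b*(hy-.0023),.0023),(a*hx,b*(hy-.008),0)]
        else: P=[(a*hx,b*hy,z) for a in(-1,1) for b in(-1,1) for z in(z0,z1)]
        P=np.array(P);W=np.c_[x+c*P[:,0]-n*P[:,1],y+n*P[:,0]+c*P[:,1],P[:,2]]
        h=cv2.convexHull(((proj(p,W,s)+.5)*S).astype(np.float32)).astype(np.int32)
        cv2.fillConvexPoly(m,h,1)
    return cv2.resize(m.astype(np.float32),(640,400),interpolation=cv2.INTER_AREA)
def fit(obs,x0,t,s=None):
    from scipy.optimize import minimize
    def cost(v):
        e=0
        for p,M,s in obs:
            m=mask_model(p,v[0]/1e3,v[1]/1e3,v[2]/20,t,s);e+=np.abs(m-M).sum()/M.sum()
        return e
    best=None
    for yw in np.arange(0,np.pi,np.pi/6):
        r=minimize(cost,[x0[0]*1e3,x0[1]*1e3,yw*20],method='Nelder-Mead',options=dict(initial_simplex=[[x0[0]*1e3,x0[1]*1e3,yw*20],[x0[0]*1e3+5,x0[1]*1e3,yw*20],[x0[0]*1e3,x0[1]*1e3+5,yw*20],[x0[0]*1e3,x0[1]*1e3,yw*20+4]],maxiter=80))
        if best is None or r.fun<best.fun: best=r
    return best
E
python3 - <<'E'
from h import *
T=viewer.read_camera('top');S=viewer.read_camera('scene')
def get(p):
    L=[]
    for nm in ['spacer_thin_grip','spacer_mid_grip','spacer_thick_grip']:
        L+=finder.silhouettes(nm,p)
    return L
LT=get(T);LS=get(S)
for i,(u,v) in enumerate([(320,256),(366,268),(421,278)]):
    X=back(T,u,v,.03);us=proj(S,[X])[0]
    obs=[]
    for p,L,q in((T,LT,(u,v)),(S,LS,us)):
        for r in L:
            b=r['bbox']
            if abs(b[0]+b[2]/2-q[0])<12 and abs(b[1]+b[3]/2-q[1])<14: obs.append((p,np.array(r['pixels'],float),None));break
    print(i,X.round(3),us.round(0),len(obs),[o[0]['shot'] for o in obs])
    for t in (.022,.032,.042):
        if obs:
            r=fit(obs,X,t);print('  ',t,(r.x/[1,1,20]).round(3),np.degrees(r.x[2]/20).round(1),round(r.fun/len(obs),3))
# vice corners, from crop (3.3x of 240,130), z=38mm
for c in [(405,187),(437,207),(427,262),(482,207),(522,208),(475,262),(517,272),(393,250)]:
    u,v=240+(c[0]+.5)/3.3-.5,130+(c[1]+.5)/3.3-.5
    print(c,back(T,u,v,.038).round(4))
E
```

```text
0 [0.48  0.017 0.03 ] [357. 222.] 2 [4, 5]
   0.022 [478.283  18.429   1.387] 79.5 0.312
   0.032 [481.739  17.262   1.392] 79.8 0.162
   0.042 [482.66   16.796   2.943] 168.6 0.103
1 [ 0.465 -0.081  0.03 ] [399. 212.] 2 [4, 5]
   0.022 [465.485 -80.349   3.123] 178.9 0.108
   0.032 [ 4.6502e+02 -8.0116e+01  1.4300e-01] 8.2 0.286
   0.042 [465.16  -79.561   0.936] 53.6 0.506
2 [ 0.457 -0.196  0.03 ] [441. 200.] 2 [4, 5]
   0.022 [ 4.56970e+02 -1.95076e+02  3.62000e-01] 20.8 0.175
   0.032 [ 4.58566e+02 -1.97811e+02  3.18000e-01] 18.2 0.104
   0.042 [ 4.58211e+02 -1.97472e+02  3.81000e-01] 21.8 0.192
(405, 187) [ 0.6384 -0.0591  0.038 ]
(437, 207) [ 0.627  -0.0809  0.038 ]
(427, 262) [ 0.5896 -0.0771  0.038 ]
(482, 207) [ 0.6301 -0.1102  0.038 ]
(522, 208) [ 0.6322 -0.1363  0.038 ]
(475, 262) [ 0.5929 -0.108   0.038 ]
(517, 272) [ 0.5891 -0.1354  0.038 ]
(393, 250) [ 0.5952 -0.0545  0.038 ]
```

The fit confirms that 0 is the 42 mm spacer, 1 is the 22 mm and 2 is the 32 mm. The 32 mm one stands at (421,278), about (0.459,-0.198). Next I need the tester's near edge, so I can plan the swing past it.

```bash
python3 - <<'E'
from h import *
S=viewer.read_camera('scene');T=viewer.read_camera('top')
for c in [(200,292),(308,252)]: print(back(S,*c,0).round(3))
for c in [(155,262),(255,270),(275,195)]: print(back(T,*c,0).round(3),back(T,*c,0.1).round(3),back(T,*c,.2).round(3))
import numpy as np
R,t=ext(T);print(-R.T@t)
for r in finder.silhouettes('tester',S)[:1]: print(r['conf'],r['bbox'])
E
```

```text
[0.473 0.344 0.   ]
[0.477 0.134 0.   ]
[0.433 0.371 0.   ] [0.429 0.332 0.1  ] [0.425 0.292 0.2  ]
[0.438 0.153 0.   ] [0.434 0.139 0.1  ] [0.429 0.124 0.2  ]
[0.608 0.131 0.   ] [0.584 0.119 0.1  ] [0.56  0.107 0.2  ]
[0.39739676 0.0251123  0.87666682]
```

>>> send_rows([
  [[0,0,-2,5,-37,0,1],[0,0,-4,11,-73,0,1],[0,0,-6,16,-110,0,1],[0,0,-8,21,-147,0,1],[0,0,-10,27,-183,0,1],[0,0,-12,32,-220,0,1],[0,0,-14,37,-256,0,1],[0,0,-17,43,-293,0,1],[0,0,-20,59,-327,0,1],[0,0,-23,75,-360,0,1],[0,0,-26,92,-394,0,1],[0,0,-29,108,-428,0,1],[0,0,-32,124,-462,0,1],[0,0,-36,140,-495,0,1],[0,0,-40,157,-529,0,1],[0,0,-44,173,-563,0,1],[0,0,-48,203,-589,0,1],[0,0,-52,233,-615,0,1],[0,0,-53,263,-641,0,1],[0,0,-53,293,-667,0,1]],
])

```text
time: 2.97
ee_pos: [0.4814, -0.1252, 0.2141]
tcp_rot: [0.0, 0.988, 0.155, 0.0]
ft_force: [-0.9, -0.3, -0.3]
gripper_width: 0.0914
```

>>> send_rows([
  [[0,0,0,15,-13,0,1],[0,0,0,30,-26,0,1],[0,0,0,30,-26,0,1],[0,0,0,30,-26,0,1]],
])

```text
time: 3.3
ee_pos: [0.5115, -0.1515, 0.2135]
tcp_rot: [-0.0, 0.988, 0.155, -0.0]
ft_force: [-0.8, 0.3, 0.3]
gripper_width: 0.0916
```

```bash
python3 - <<'E'
from h import *
s=readout.read_state();p=viewer.read_camera('wrist');save(p,'w1.png');print(s['time'],s['ee_pos'],s['tcp_rot'],s['joint_positions'],s['ft_force'])
np.savez('w1.npz',pix=p['pixels'])
for nm in ['spacer_thin_grip','spacer_mid_grip','spacer_thick_grip']:
    for r in finder.silhouettes(nm,p): print(nm,r['conf'],r['bbox'])
E
```

```text
3.3 [ 0.51145812 -0.15148005  0.21351838] [-4.03283314e-04  9.87917221e-01  1.54981678e-01 -2.83715704e-04] [-3.09796143e-01  2.54980782e-01  1.65832324e+00  4.94716622e-04
  1.22915772e+00 -6.21179943e-01] [-0.80514573  0.28102584  0.28126955]
spacer_thin_grip 0.76 [277.4, 78.2, 40.9, 25.9]
spacer_mid_grip 0.96 [449.1, 218.8, 43.0, 49.8]
spacer_mid_grip 0.9 [410.1, 0.0, 52.5, 34.4]
spacer_mid_grip 0.68 [246.7, 175.3, 34.9, 39.9]
spacer_thick_grip 0.68 [316.7, 0.0, 44.8, 23.5]
```

View pics/w1.png

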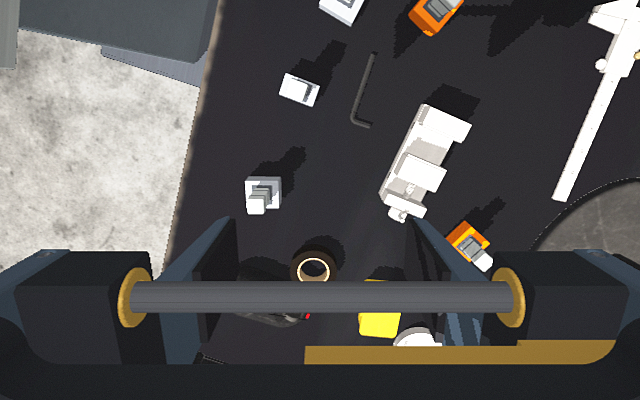

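```bash
python3 - <<'E'
from h import *
a=cv2.imread('pics/w1.png')
c=lambda r0,r1,c0,c1,f:cv2.resize(a[r0:r1,c0:c1],None,fx=f,fy=f,interpolation=cv2.INTER_CUBIC)
cv2.imwrite('pics/w1c.png',np.hstack([c(170,220,240,290,8),c(100,225,370,475,3.2)]))
s=readout.read_state();p=viewer.read_camera('wrist')
for nm in ['spacer_mid_grip']:
  for r in finder.silhouettes(nm,p):
    if abs(r['bbox'][0]-246)<6:
      M=np.array(r['pixels'],float)
      for t in (.022,.032,.042):
        f=fit([(p,M,s)],(.458,-.197),t);print(t,(f.x/[1,1,20]).round(3),np.degrees(f.x[2]/20),f.fun)
      for yw in(18,108):
        from scipy.optimize import minimize
        print(yw,min(np.abs(mask_model(p,.458+dx/1e3,-.197+dy/1e3,np.radians(yw+k),.032,s)-M).sum()/M.sum() for dx in range(-4,5) for dy in range(-4,5) for k in (-3,0,3)))
E
```

```text
0.022 [ 4.57918e+02 -1.95325e+02  2.79000e-01] 16.009255186319802 0.16614842454394693
0.032 [ 4.58235e+02 -1.97505e+02  3.12000e-01] 17.88110764354176 0.03363391376451078
0.042 [ 4.58485e+02 -1.98844e+02  2.89000e-01] 16.569172989219094 0.21875
18 0.05358623548922056
108 0.17387023217247097
```

View pics/w1c.png

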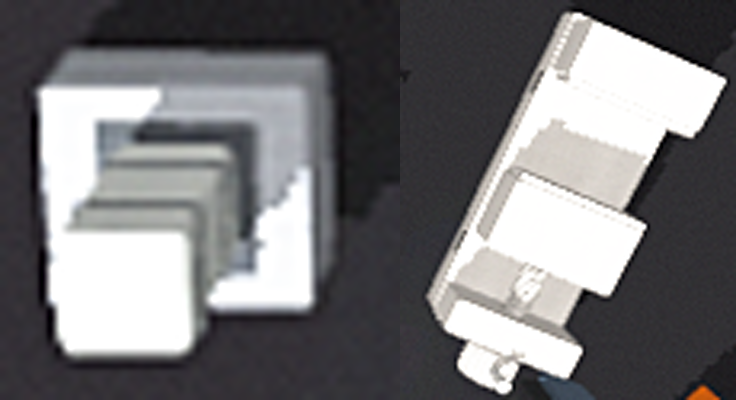

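```bash
python3 - <<'E'
from h import *
s=readout.read_state();p=viewer.read_camera('wrist')
for c in [(592,17),(725,80),(695,137),(571,78),(520,171),(645,227),(610,297),(490,237)]:
    u,v=370+(c[0]-400+.5)/3.2-.5,100+(c[1]+.5)/3.2-.5
    print(c,back(p,u,v,.038,s).round(4))
a=p['pixels'][:,:,::-1][100:200,375:480];cv2.imwrite('pics/w1v.png',cv2.resize(a,None,fx=6,fy=6,interpolation=cv2.INTER_CUBIC))
T=viewer.read_camera('top');a=T['pixels'][:,:,::-1][180:220,350:420];cv2.imwrite('pics/t1v.png',cv2.resize(a,None,fx=10,fy=10,interpolation=cv2.INTER_CUBIC))
E
```

```text
(592, 17) [ 0.5911 -0.0544  0.038 ]
(725, 80) [ 0.6379 -0.0592  0.038 ]
(695, 137) [ 0.6365 -0.0783  0.038 ]
(571, 78) [ 0.5921 -0.0733  0.038 ]
(520, 171) [ 0.588  -0.1053  0.038 ]
(645, 227) [ 0.6334 -0.1099  0.038 ]
(610, 297) [ 0.632  -0.1351  0.038 ]
(490, 237) [ 0.5869 -0.1284  0.038 ]
```

View pics/w1v.png

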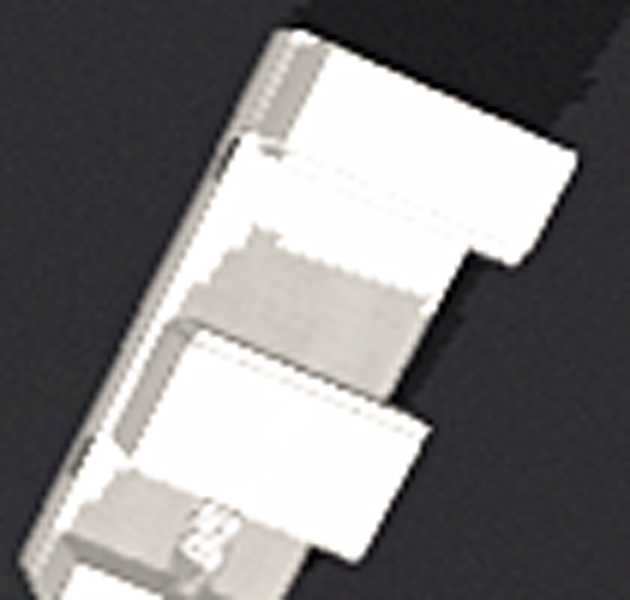

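View pics/t1v.png

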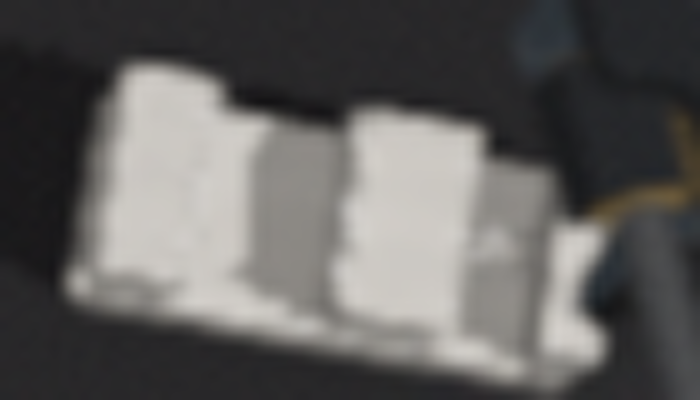

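The snug spacer is the grey one at wrist pixel (263,195), which is (421,278) in the top view. The crop shows a near-square grey block with rounded long edges. The 32 mm model fits with 3% error, against 17% and 22% for the other two, and it gives yaw 17.9°. The gap is at about (0.612,-0.092), with yaw about -6°. Next I pick up the spacer.

>>> send_rows([
  [[0,0,0,-27,-23,-10,0],[0,0,0,-53,-46,-40,0],[0,0,0,-53,-46,-75,0],[0,0,0,-53,-46,-105,0],[0,0,0,-53,-46,-125,0],[0,0,0,-53,-46,-145,0],[0,0,0,-53,-46,-165,0],[0,0,0,-53,-46,-183,0],[0,0,0,-53,-46,-183,0],[0,0,0,-53,-46,-183,0]],
])

```text
time: 4.53
ee_pos: [0.4576, -0.1964, 0.0312]
tcp_rot: [-0.0, 0.988, 0.156, -0.0]
ft_force: [0.2, 0.9, 0.3]
gripper_width: 0.0455
```

```bash
python3 - <<'E'
from h import *
s=readout.read_state();p=viewer.read_camera('wrist');save(p,'w2.png');print(s['ee_pos'],s['ft_force'],s['gripper_width'])
p=viewer.read_camera('scene');a=p['pixels'][:,:,::-1][100:260,340:540];cv2.imwrite('pics/s2.png',cv2.resize(a,None,fx=3.5,fy=3.5))
E
```

```text
[ 0.4576352  -0.19635121  0.03116338] [0.20207881 0.91021761 0.29559217] 0.045509953219332905
```

View pics/w2.png

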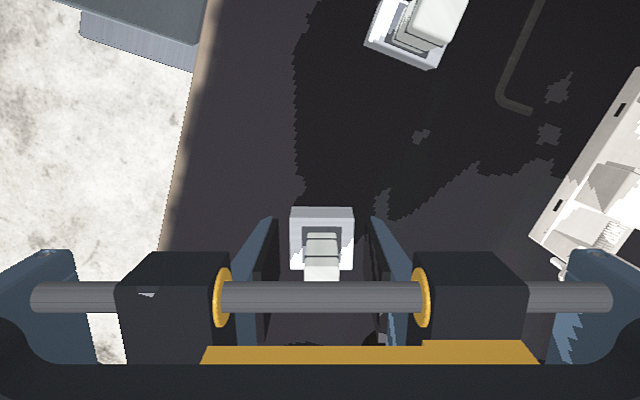

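View pics/s2.png

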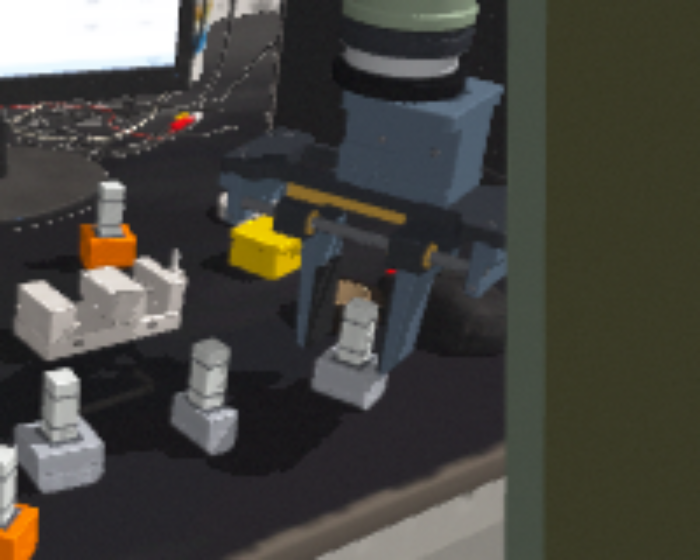

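The post sits centred between the fingers at (321,260). Close and lift.

>>> send_rows([
  [[0,0,0,0,0,0,-1],[0,0,0,0,0,0,-1],[0,0,0,0,0,0,-1],[0,0,0,0,0,0,-1],[0,0,0,0,0,0,-1],[0,0,0,0,0,15,-1],[0,0,0,0,0,40,-1],[0,0,0,0,0,70,-1],[0,0,0,0,0,100,-1],[0,0,-4,20,3,100,-1],[0,0,-8,50,6,100,-1],[0,0,-12,80,10,100,-1],[0,0,-16,110,15,100,-1],[0,0,-20,135,18,100,-1],[0,0,-24,155,20,100,-1],[0,0,-24,155,20,100,-1],[0,0,-24,155,20,100,-1]],
], newtons=35)

```text
time: 6.05
ee_pos: [0.614, -0.1766, 0.1314]
tcp_rot: [0.001, 0.999, -0.052, 0.0]
ft_force: [-0.8, -0.0, -1.5]
gripper_width: 0.0158
```

```bash
python3 - <<'E'
from h import *
s=readout.read_state();p=viewer.read_camera('wrist');save(p,'w3.png');print(s['ee_pos'],s['tcp_rot'],s['ft_force'],s['gripper_width'])
E
```

```text
[ 0.61399318 -0.17660595  0.13143627] [ 7.81650303e-04  9.98639974e-01 -5.21301767e-02  1.91990939e-04] [-0.77343488 -0.01853433 -1.47434748] 0.01580045475351108
```

View pics/w3.png

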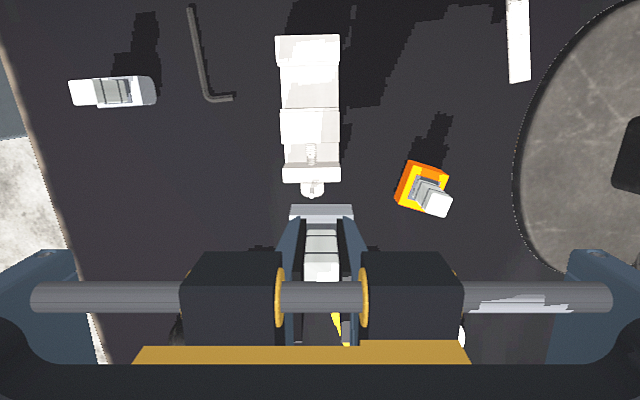

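```bash
python3 - <<'E'
from h import *
a=cv2.imread('pics/w3.png')[25:155,265:355];cv2.imwrite('pics/w3v.png',cv2.convertScaleAbs(cv2.resize(a,None,fx=4.5,fy=4.5,interpolation=cv2.INTER_CUBIC),alpha=1.6,beta=-150))
a=cv2.imread('pics/w3.png')[195:290,270:370];cv2.imwrite('pics/w3s.png',cv2.resize(a,None,fx=6,fy=6,interpolation=cv2.INTER_CUBIC))
E
```

```text
(no output)
```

View pics/w3v.png

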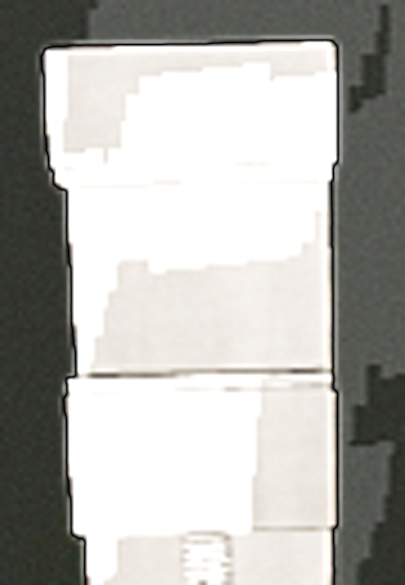

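View pics/w3s.png

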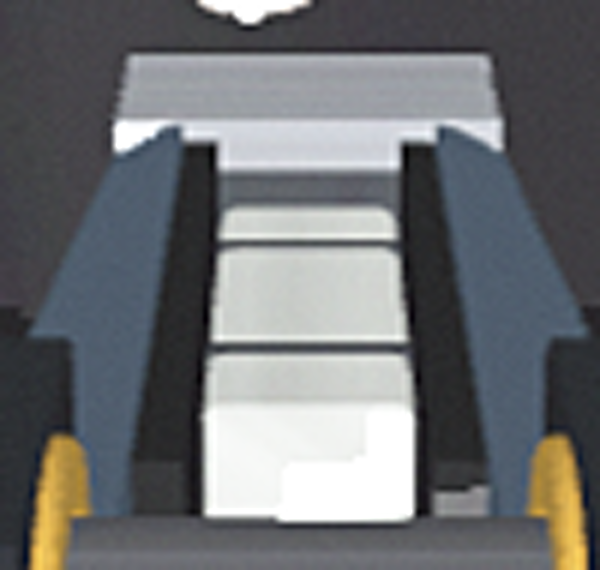

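```bash
python3 - <<'E'
from h import *
s=readout.read_state();p=viewer.read_camera('wrist')
def b(c,z,o,f): return back(p,o[0]+(c[0]+.5)/f-.5,o[1]+(c[1]+.5)/f-.5,z,s)
for n,c in dict(eL=(60,188),eR=(330,180),mL=(78,377),mR=(330,372),eTL=(44,172),eTR=(337,162),mTL=(67,393),mTR=(335,388),eTL0=(44,46),eTR0=(337,44)).items(): print(n,[b(c,z,(265,25),4.5).round(4) for z in (.038,.036)])
# held spacer: block +y top edge (6x crop)
uz=s['ee_pos'][2]-.031  # underside offset est
for n,c in dict(topL=(113,121),topR=(503,121),botL=(120,96),faceL=(128,55),faceR=(490,55)).items():
    print(n,[b(c,z+uz,(270,195),6).round(4) for z in (.026,.008,.0)])
R=Rq(s['tcp_rot']);print('tool x yaw',np.degrees(np.arctan2(R[1,0],R[0,0])),'tilt',R[:,2],s['ee_pos'])
E
```

```text
eL [array([ 0.5919, -0.0771,  0.038 ]), array([ 0.5917, -0.077 ,  0.036 ])]
eR [array([ 0.6351, -0.0805,  0.038 ]), array([ 0.6352, -0.0803,  0.036 ])]
mL [array([ 0.5908, -0.1067,  0.038 ]), array([ 0.5905, -0.1067,  0.036 ])]
mR [array([ 0.6324, -0.1102,  0.038 ]), array([ 0.6325, -0.1103,  0.036 ])]
eTL [array([ 0.5897, -0.0745,  0.038 ]), array([ 0.5895, -0.0743,  0.036 ])]
eTR [array([ 0.6365, -0.0779,  0.038 ]), array([ 0.6366, -0.0777,  0.036 ])]
mTL [array([ 0.5886, -0.109 ,  0.038 ]), array([ 0.5883, -0.1091,  0.036 ])]
mTR [array([ 0.633 , -0.1129,  0.038 ]), array([ 0.6331, -0.113 ,  0.036 ])]
eTL0 [array([ 0.5924, -0.0562,  0.038 ]), array([ 0.5922, -0.0559,  0.036 ])]
eTR0 [array([ 0.638 , -0.0607,  0.038 ]), array([ 0.6381, -0.0604,  0.036 ])]
topL [array([ 0.5968, -0.1591,  0.1266]), array([ 0.5943, -0.1656,  0.1086]), array([ 0.5932, -0.1685,  0.1006])]
topR [array([ 0.6319, -0.1628,  0.1266]), array([ 0.633 , -0.1697,  0.1086]), array([ 0.6335, -0.1727,  0.1006])]
botL [array([ 0.5978, -0.1568,  0.1266]), array([ 0.5953, -0.1631,  0.1086]), array([ 0.5943, -0.1658,  0.1006])]
faceL [array([ 0.599 , -0.153 ,  0.1266]), array([ 0.5967, -0.1589,  0.1086]), array([ 0.5957, -0.1615,  0.1006])]
faceR [array([ 0.6312, -0.1564,  0.1266]), array([ 0.6323, -0.1626,  0.1086]), array([ 0.6327, -0.1654,  0.1006])]
tool x yaw -6.001197215285269 tilt [-2.53239713e-04 -1.51108215e-03 -9.99998826e-01] [ 0.6130604  -0.17671812  0.13160573]
```

>>> send_rows([
  [[0,0,1,0,25,0,-1],[0,0,1,-1,55,0,-1],[0,0,1,-1,83,-10,-1],[0,0,1,-1,83,-30,-1],[0,0,1,-1,83,-45,-1],[0,0,1,-1,83,-54,-1],[0,0,1,-1,83,-54,-1],[0,0,1,-1,83,-54,-1],[0,0,1,-1,83,-54,-1]],
])

```text
time: 6.9
ee_pos: [0.6121, -0.0945, 0.0789]
tcp_rot: [0.001, 0.999, -0.044, 0.001]
ft_force: [1.5, -0.6, -1.1]
gripper_width: 0.0157
```

```bash
python3 - <<'E'
from h import *
s=readout.read_state();print(s['time'],s['ee_pos'],s['ft_force'],2*np.degrees(np.arctan2(s['tcp_rot'][2],s['tcp_rot'][1])))
p=viewer.read_camera('wrist');a=p['pixels'][:,:,::-1][140:300,240:400];
q=viewer.read_camera('scene');b=q['pixels'][:,:,::-1][120:220,330:430]
t=viewer.read_camera('top')['pixels'][:,:,::-1];cv2.imwrite('pics/t4.png',t)
cv2.imwrite('pics/w4.png',np.hstack([cv2.resize(a,(400,400),interpolation=2),cv2.resize(b,(400,400),interpolation=2)]))
E
```

```text
6.9 [ 0.61212058 -0.09449166  0.0789219 ] [ 1.5483628  -0.62713279 -1.10465223] -5.074995394948725
```

View pics/w4.png

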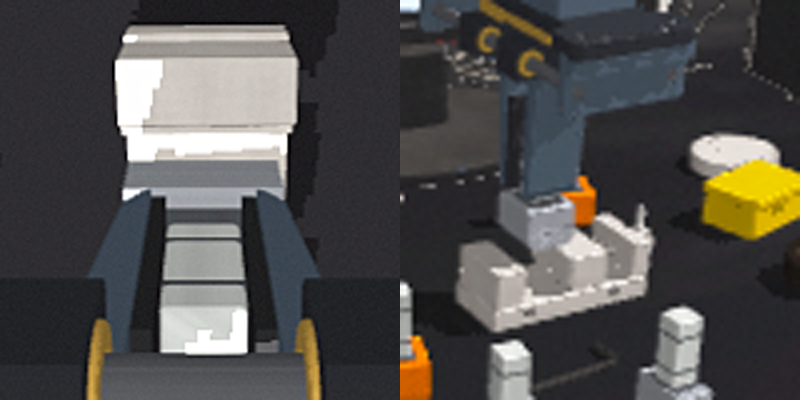

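The spacer hangs straight over the gap, and its sides line up with the jaw ends. I'll lower it in stages and watch the force.

>>> send_rows([
  [[0,0,0,0,1,-4,-1],[0,0,0,0,1,-8,-1],[0,0,0,0,1,-12,-1],[0,0,0,0,1,-15,-1],[0,0,0,0,1,-18,-1],[0,0,0,0,1,-20,-1],[0,0,0,0,1,-20,-1],[0,0,0,0,1,-20,-1]],
])

```text
time: 7.72
ee_pos: [0.6122, -0.0933, 0.0587]
tcp_rot: [0.001, 0.999, -0.044, 0.001]
ft_force: [-0.3, -0.7, -1.6]
gripper_width: 0.0156
```

>>> send_rows([
  [[0,0,0,0,0,-3,-1],[0,0,0,0,0,-6,-1],[0,0,0,0,0,-9,-1],[0,0,0,0,0,-11,-1],[0,0,0,0,0,-12,-1],[0,0,0,0,0,-13,-1],[0,0,0,0,0,-13,-1],[0,0,0,0,0,-13,-1]],
])

```text
time: 8.38
ee_pos: [0.612, -0.0932, 0.0468]
tcp_rot: [0.001, 0.999, -0.044, 0.001]
ft_force: [-2.5, 0.4, 5.0]
gripper_width: 0.0156
```

>>> send_rows([
  [[0,0,0,0,0,-2,-1],[0,0,0,0,0,-3,-1],[0,0,0,0,0,-3,-1]],
])

```text
time: 8.63
ee_pos: [0.612, -0.0933, 0.0467]
tcp_rot: [0.001, 0.999, -0.044, 0.001]
ft_force: [-5.4, 1.2, 14.5]
gripper_width: 0.0157
```

```bash
python3 - <<'E'
from h import *
q=viewer.read_camera('scene');b=q['pixels'][:,:,::-1][120:220,330:430]
p=viewer.read_camera('wrist');a=p['pixels'][:,:,::-1][140:300,240:400];
cv2.imwrite('pics/w5.png',np.hstack([cv2.resize(a,(400,400),interpolation=2),cv2.resize(b,(400,400),interpolation=2)]))
E
```

```text
(no output)
```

View pics/w5.png

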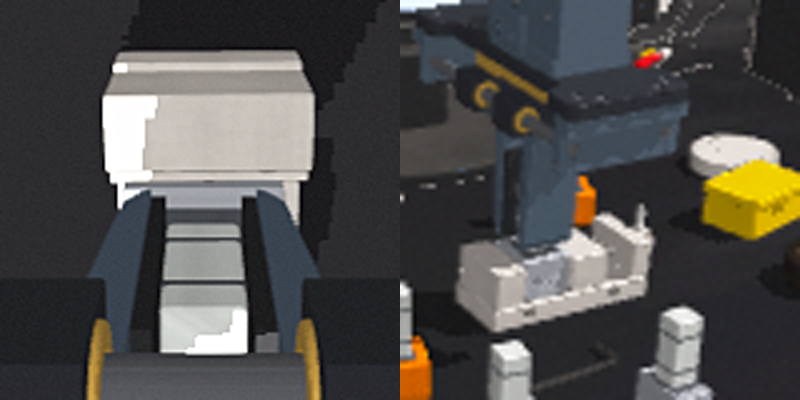

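It is on the bed: there is a hard stop at TCP z 0.0467 and the block top sits just above the jaw tops. Release and rise.

>>> send_rows([
  [[0,0,0,0,0,0,-1],[0,0,0,0,0,0,0],[0,0,0,0,0,0,0],[0,0,0,0,0,0,0],[0,0,0,0,0,0,0],[0,0,0,0,0,15,0],[0,0,0,0,0,35,0],[0,0,0,0,0,65,0],[0,0,0,0,0,100,0],[0,0,0,-15,-30,110,0],[0,0,0,-30,-60,110,0],[0,0,0,-30,-80,110,0],[0,0,0,-30,-80,110,0],[0,0,0,-30,-80,110,0]],
])

```text
time: 9.9
ee_pos: [0.5819, -0.1739, 0.1565]
tcp_rot: [0.001, 0.999, -0.045, 0.001]
ft_force: [-0.2, 0.3, -0.9]
gripper_width: 0.0459
```

```bash
python3 - <<'E'
from h import *
s=readout.read_state();p=viewer.read_camera('wrist');save(p,'w6.png');q=viewer.read_camera('scene')
print(s['time'],s['ee_pos'],s['ft_force'],s['gripper_width'])
b=q['pixels'][:,:,::-1][120:240,320:470];cv2.imwrite('pics/s6.png',cv2.resize(b,None,fx=5,fy=5,interpolation=2))
# offset model: post top corners projected to test pose
for P in (p,q):
    a=P['pixels'][:,:,::-1].copy()
    c,n=np.cos(np.radians(-5)),np.sin(np.radians(-5))
    for hx,hy,z in((.018,.016,.04),(.008,.008,.04),(.008,.008,.08)):
        L=np.array([(-hx,-hy),(hx,-hy),(hx,hy),(-hx,hy)])
        W=np.c_[.612+c*L[:,0]-n*L[:,1],-.0935+n*L[:,0]+c*L[:,1],np.full(4,z)]
        u=proj(P,W,s);cv2.polylines(a,[((u+.5)*16-8).astype(np.int32)],True,(0,0,255),1,shift=4)
    if P is p: a=a[0:200,220:420]
    else: a=a[120:220,330:430]
    cv2.imwrite('pics/o%d.png'%P['shot'],cv2.resize(a,(500,500),interpolation=2));print(P['shot'])
E
```

```text
9.9 [ 0.58186552 -0.17385048  0.15645931] [-0.20638653  0.30912361 -0.85611435] 0.045924910601534495
21
22
```

```bash
cd pics; python3 -c "
import cv2,glob,numpy as np
f=sorted(glob.glob('o*.png'));print(f);cv2.imwrite('ov.png',np.hstack([cv2.resize(cv2.imread(x),(400,400)) for x in f]))"
```

```text
['o21.png', 'o22.png']
```

View pics/ov.png

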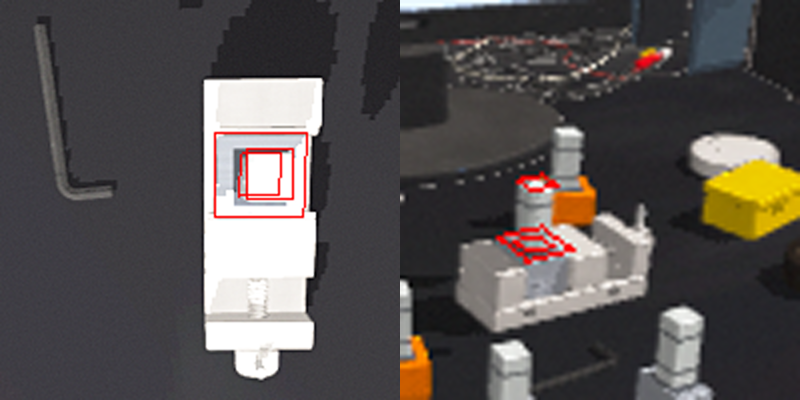

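View pics/s6.png

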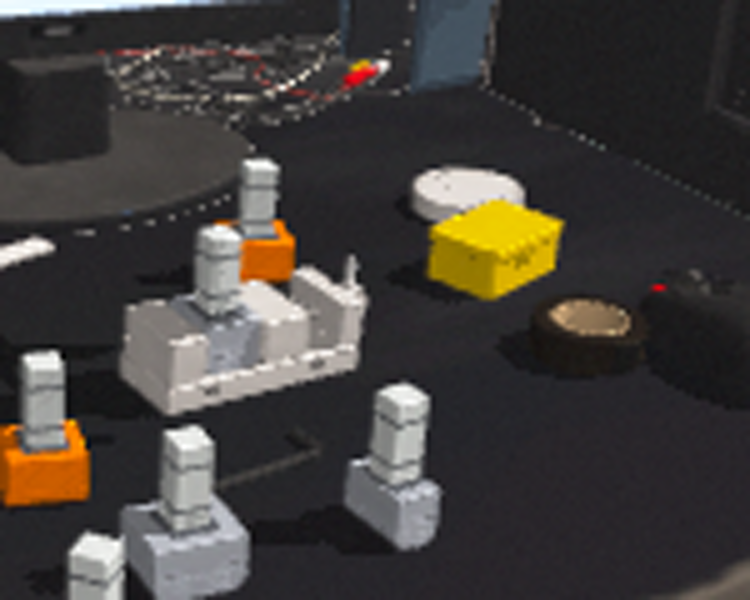

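The spacer is down between the jaws and upright. In the overlay it spans columns 215 to 307 and the jaws span about 205 to 320. The other two stand untouched and the arm is clear, so I'm handing in.

```bash
python3 -c "
from h import *
print(manip.finish_job())"
```

```text
the job is handed in; nothing more can be done
None
```

I put the 32 mm grey spacer in the vice gap, let go of it, moved the arm clear and handed the job in at about 10 s of robot time. No verdict came back.

- **Choosing the spacer:** I fitted all three thicknesses to the camera masks. In the wrist view the 32 mm model left 3% error, against 17% for 22 mm and 22% for 42 mm. The orange look-alikes were left alone.
- **Insertion:** it went in without touching the jaws and came to a hard stop on the bed. I pressed to 14.5 N and it went no lower.
- **Last checks:** the pictures show the spacer upright, square to the jaws and seated. It is within a few millimetres of centre along them. The 22 mm and 42 mm spacers still stand where they were, well clear of the vice, and the gripper touches nothing.
- **Small disagreements:**
  - The stop came about 1.5 mm higher than I calculated, which is within the calibration and the 5 mm tolerance.
  - The overlay of the expected position in the last wrist picture was off by a millimetre or two.

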